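# Release the turntable brake at the rocker bank with the stylus

### The arm

A 6-joint arm with a two-finger parallel gripper is mounted at the origin on the work surface. World frame = base frame: x ahead of the robot, y to its left, z up, the work surface at z = 0. Lengths are in m, angles in rad, forces in N, time in s.
With the tool pointing down it reaches from about 0.375 to 0.9 m from the base axis. Payload 3.1 kg.
Tool frame: the origin (TCP) lies midway between the tips of the shut fingers; the grasp point (between the pads) lies 19 mm behind it; x points along the fingers, z is the direction in which the jaws open and shut, and the axes are right-handed (so a half turn about x gives the same grasp; the last joint's range is limited). The gripper opens to 85 mm and grips with 20 to 120 N. Pads are 22 mm wide; open, the fingers measure 114 mm over their backs; the gripper's body (76 mm by 85 mm) begins 54 mm behind the grasp point. The pads swing forward as they close: fully open they stand 13 mm farther back than shut.
Start: joints at [1.077, 0.527, 1.433, -0, 1.181, -0.178], TCP at [0.194, 0.594, 0.194] pointing down, gripper open.
Joint ranges: [-3.08, 3.08], [-0.75, 2.2], [0.22, 2.44], [-1.43, 4.57], [0, 2.65], [-2.85, 2.85]. Speed limits (rad/s): [2.79, 2.79, 3.14, 3.14, 3.14, 3.14].

### API

Orientations are given as a unit quaternion [x, y, z, w].
In Python, from station import status, snapshot, camera_params, ticket gives the robot as it stands.
- The arm moves only by the tool arm_command, never from a script. Its argument "series" is a list that holds one entry, the list of rows, each a list of 4 numbers: the shift along the tool's x, y, z in mm, then the turn about the tool's x in rad. A call has 1 to 10 rows; each row shifts and turns the commanded pose from where the row before left it, along the tool's axes as they then stand; what a row does not reach is not made up. A row lasts 1/10 s, in which the tool goes at most 50 mm and 8.59 degrees, less where a joint would pass 70% of its speed; a pose out of reach is approached as far as the arm can. A call is refused whole if a number of a shift passes 50 or a number of a turn 0.15, either way. A call with a gripper value outside its range is refused whole. "jaw" is the opening in per cent of the stroke, from 0 (shut) to 100 (fully open), set as the call begins (left out, the last holds). The fingers move at their own pace and stop on an object; "force" is the grip in N (left out, the last holds). Time passes only in rows, so rows that do not move let the fingers close. It gives the time, the measured TCP pose, the force and the opening at its end, in the units of the state.
- status.sense(): the state, without advancing time (a new reading comes with each control period).
- snapshot(name): name is "side" or "top" or "wrist"; returns the picture (384x512x3 uint8, red, green, blue); there is no depth.
- camera_params(name): a dict with "fovy" (degrees; the focal length in pixels is half the picture's height over the tangent of half this angle, whatever the lens; pixels are square), "cx", "cy" (the principal point, pixels), "k1" (the pictures are not rectified: a ray, as slopes to the right and down, at radius r is drawn at 1 + k1 r^2 times it, then the intrinsics apply), "extrinsics" (4x4, takes a point from camera to world coordinates); the wrist camera has in their place "mount" (4x4, takes a point from camera to tool coordinates, whose origin is the TCP and whose axes are the tool frame's). Camera axes: x right, y down, z forward; pixel columns grow to the right and rows downward; lengths in m; the calibration is good to about 2 mm. A picture is of the moment at which its call begins: read the wrist's pose just before it. camera_params takes no time and is no camera call.
- ticket.sign_off(): hands the job in, once; it reports no verdict.
The state is a dict: "t": time; "q": joint angles; "qd": joint speeds; "tau": joint torques, N m; "tcp_pos": TCP position; "tool_rot": TCP orientation; "force": force on the tool from outside, world axes, zero at the start; "ft_torque": the same for the moment, N m; "finger_gap": opening from 0.0 (shut) to 1.0 (fully open).
Only numpy, scipy, OpenCV 4.12 (cv2) and the standard library are available. Lean on these libraries where they do the work, as an engineer would, in place of code of your own. Each camera call takes 0.05 s, during which the arm holds its last target. There are 200 camera calls.

### The job

Take the stylus from its stand and use its tip, not the fingers, to flip the round rocker in the switch bank (the turntable brake): press its raised end, the one away from the robot, down until it is fully over, and leave the rectangular rockers as they are. Then hang the stylus back in its stand, upright on its collar, and let go.

Things in the scene. Friction and masses are not known exactly. Their poses are not given: they have to be found in the camera images.
- stylus_grip (a point): Centre of the upright stylus's dark round grip (18 mm diameter, 60 mm long, reaching 28 mm above this point). A flat collar, 56 mm diameter, 8 mm thick, has its top 32 mm below; under it a bright stem, 10 mm diameter, 64 mm long, its round tip 104 mm below this point. z is up along it. About 0.12 kg. It starts hanging in the stand, collar on its top: this point 40 mm above the stand's top.
- stand_mouth (a point): Centre of the open top of the stand, a fixed upright aluminium tube 80 mm tall, 68 mm outside and 32 mm inside diameter; the top is 80 mm above the table. The stem goes in loosely (11 mm of room all round) and the collar rests on the top.
- round_press (a point): Where to press the round rocker: on top, 13 mm from its pivot towards the raised end (away from the robot), 58 mm above the table; sinks 8 mm as it tips over. A black disc, 38 mm diameter, the only round one in a row of four (pitch 42 mm, order varies) on a fixed grey box 90 x 186 x 32 mm; the others are rectangular, 40 x 24 mm. The row runs across the table, turned up to 23 degrees.
- round_rocker (a joint): Tilt of the round rocker in rad: about -0.3 at the start (the end away from the robot raised), +0.3 against its stop when fully over. It has no spring: it stays where it is left. About 2.5 N at the press point moves it.
- square_a (a joint): Tilt of one rectangular rocker in rad, range -0.3 to +0.3, the same sign as the round one; starts near -0.3 and must stay.
- square_b (a joint): Tilt of another rectangular rocker; starts near +0.3 (the end towards the robot raised) and must stay.
- square_c (a joint): Tilt of the third rectangular rocker; starts near -0.3 and must stay.

How it is judged:
By the outcome, as a careful person would: the job done as asked, in the order asked, and still so for the second after the job is handed in, with the robot touching nothing.
It also fails if it takes over 42 s, if anything falls off the work surface, if the arm or the gripper's body presses on something with over 40 N, if the wrist force passes 120 N, or if a joint passes its speed limit or range.

## Working session

There is one attempt and no reset: what is moved stays moved. The work goes in short steps, Python scripts to look and compute and a tool call to move; the robot and the scene stay as the last step left them, time stands still between calls to the robot, and variables do not carry over. Pictures are saved under pics/ and viewed, about 8 in all and at most 12, crops included, and the job is handed in when it is done.

Besides the shell and the picture viewer there is one more tool, called after "Call:" by a JSON object that holds its "fn" and its "kwargs". arm_command: Moves the arm, as the interface text tells. Its arguments: {"type":"object","properties":{"series":{"type":"array"},"jaw":{"type":"number"},"force":{"type":"number"}},"required":["series"]}

```bash
ls; mkdir -p pics; python3 - <<'E'
from station import status,snapshot,camera_params
import cv2,numpy as np
s=status.sense();print(s)
for n in("side","top"):
    print(n,camera_params(n)); cv2.imwrite(f"pics/{n}0.png",snapshot(n)[:,:,::-1])
print(camera_params("wrist"))
a=[cv2.imread(f"pics/{n}0.png") for n in("side","top")]
E
```

```text
pics
{'t': 0.0, 'q': array([ 1.07650343e+00,  5.28480103e-01,  1.43392694e+00,  9.39914933e-06,
        1.18142621e+00, -1.78474093e-01]), 'qd': array([-0.00063351,  0.00149928, -0.00032832, -0.00077798,  0.00027936,
        0.00035598]), 'tau': array([ 8.40956509e-04, -4.42347443e+01, -1.78028119e+01, -2.24840419e-04,
        8.71971133e-03, -8.61537700e-06]), 'tcp_pos': array([0.19368085, 0.59337158, 0.19331734]), 'tool_rot': array([-0.41549193,  0.57312144,  0.41480974,  0.57169148]), 'force': array([0.21385957, 0.36507233, 0.4967515 ]), 'ft_torque': array([0.00075319, 0.01600072, 0.02033452]), 'finger_gap': 1.0026716053822478}
side {'fovy': 42.65778026633842, 'cx': 262.3943256709364, 'cy': 189.97898335007068, 'k1': -0.034303479949624155, 'extrinsics': array([[ 0.99636594, -0.05410554,  0.06578374,  0.49573   ],
       [-0.08480689, -0.70197241,  0.70713685, -0.71763184],
       [ 0.00791835, -0.71014599, -0.70400992,  0.80762821],
       [ 0.        ,  0.        ,  0.        ,  1.        ]])}
top {'fovy': 45.782030610724874, 'cx': 248.87999582736285, 'cy': 190.70677554870227, 'k1': -0.13461287568520117, 'extrinsics': array([[ 0.0086319 , -0.98172661,  0.19010091,  0.4029959 ],
       [-0.99994284, -0.00967382, -0.00455361,  0.00197144],
       [ 0.0063094 , -0.19005074, -0.981754  ,  0.85547729],
       [ 0.        ,  0.        ,  0.        ,  1.        ]])}
{'fovy': 65.81839078399832, 'cx': 248.95581362070394, 'cy': 188.33019578449364, 'k1': 0.015525806523807011, 'mount': array([[ 5.43038439e-04, -2.78236478e-01,  9.60512450e-01,
        -1.77787291e-01],
       [ 1.32804603e-04, -9.60512563e-01, -2.78236586e-01,
         7.08566479e-02],
       [ 9.99999844e-01,  2.78653635e-04, -4.84644158e-04,
         1.35813201e-03],
       [ 0.00000000e+00,  0.00000000e+00,  0.00000000e+00,
         1.00000000e+00]])}
```

View pics/top0.png

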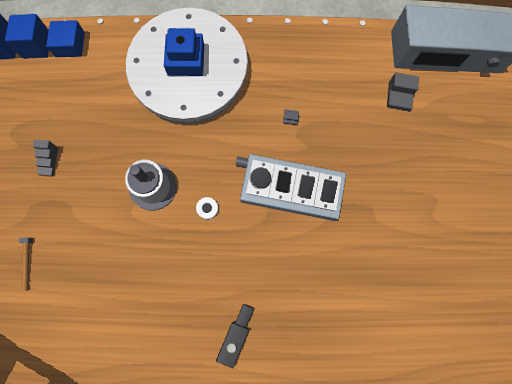

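View pics/side0.png

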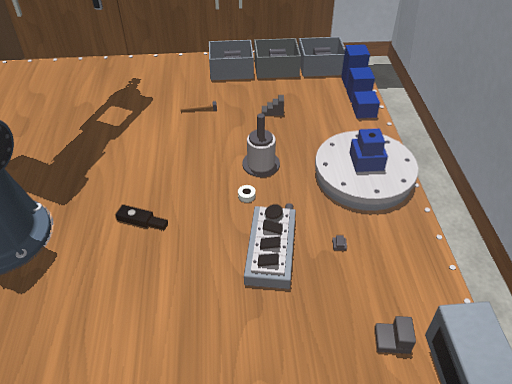

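Top view: stylus and stand at about (145,180), round rocker at (261,177), and three rectangular rockers out to (330,190). Side view: stand at (261,150), grip at (261,125), round rocker at (273,212). I'll zoom in on both.

```bash
cat > h.py <<'E'
import numpy as np,cv2
from station import status,snapshot,camera_params
from scipy.spatial.transform import Rotation as R
def K(p):
    f=192/np.tan(np.radians(p["fovy"]/2)); return np.array([[f,0,p["cx"]],[0,f,p["cy"]],[0,0,1.]])
def ext(p,s=None):
    if "extrinsics" in p: return p["extrinsics"]
    T=np.eye(4);T[:3,:3]=R.from_quat(s["tool_rot"]).as_matrix();T[:3,3]=s["tcp_pos"]
    return T@p["mount"]
def ray(name,uv,s=None):
    p=camera_params(name);E=ext(p,s)
    n=cv2.undistortPoints(np.array([[uv]],float),K(p),np.array([p["k1"],0,0,0.]))[0,0]
    return E[:3,3],E[:3,:3]@np.array([n[0],n[1],1])
def atz(name,uv,z,s=None):
    o,d=ray(name,uv,s);return o+d*(z-o[2])/d[2]
def proj(name,X,s=None):
    p=camera_params(name);E=np.linalg.inv(ext(p,s))
    return cv2.projectPoints(np.atleast_2d(X).astype(float),cv2.Rodrigues(E[:3,:3])[0],E[:3,3],K(p),np.array([p["k1"],0,0,0.]))[0][:,0]
E
python3 - <<'E'
import cv2,numpy as np
t=cv2.imread("pics/top0.png");s=cv2.imread("pics/side0.png")
a=cv2.resize(t[140:230,110:360],None,fx=3.2,fy=3.2,interpolation=2)
b=cv2.resize(s[100:300,230:310],None,fx=3,fy=3,interpolation=2)
c=cv2.rotate(b,cv2.ROTATE_90_COUNTERCLOCKWISE)
o=np.zeros((600,800,3),np.uint8);o[:288]=a;o[300:540,:600]=c;cv2.imwrite("pics/c.png",o)
E
```

```text
(no output)
```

View pics/c.png

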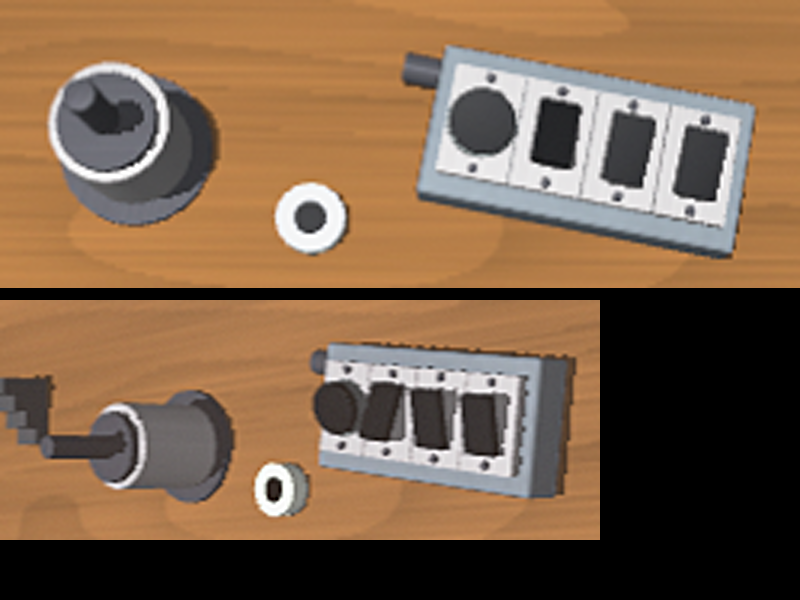

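The crop shows, in top-image pixels: stand ring centre (144.1,178.1), grip top (135.6,170.3), disc centre (260.6,177.8). The row tilts slightly.

```bash
python3 - <<'E'
from h import *
c=lambda u,v:(u/3.2+110,v/3.2+140)
print("ring",atz("top",c(109,122),.08)); print("collar",atz("top",c(105,123),.088));print("grip top",atz("top",c(82,97),.148))
for u,v in[(482,121),(556,133),(629,149),(701,162)]: print("rk",atz("top",c(u,v),.05))
P=[atz("top",c(u,v),.032) for u,v in[(446,46),(753,102),(418,194)]]
print(P, (P[1]-P[0]),(P[2]-P[0]))
# side ring
sd=lambda u,v:(230+ (240-(v-300))/3, 100+u/3)
print("side grip top",atz("side",sd(47,447),.148),"ring",atz("side",sd(119,446),.08),"disc",atz("side",sd(339,408),.054))
s=status.sense();print(R.from_quat(s["tool_rot"]).as_matrix().round(3))
E
```

```text
ring [0.57385344 0.18270808 0.08      ]
collar [0.57151644 0.18301599 0.088     ]
grip top [0.57163939 0.18134563 0.148     ]
rk [ 0.58300892 -0.02287408  0.05      ]
rk [ 0.57647962 -0.06486266  0.05      ]
rk [ 0.56764646 -0.10626852  0.05      ]
rk [ 0.560548   -0.14721353  0.05      ]
[array([ 0.63185039, -0.00217724,  0.032     ]), array([ 0.60017621, -0.18225618,  0.032     ]), array([0.54374421, 0.01315425, 0.032     ])] [-0.03167418 -0.18007894  0.        ] [-0.08810618  0.01533148  0.        ]
side grip top [0.57438159 0.18182439 0.148     ] ring [0.5754507  0.18037368 0.08      ] disc [ 0.58444788 -0.03026477  0.054     ]
[[-0.001 -0.951  0.311]
 [-0.002  0.311  0.951]
 [-1.     0.    -0.002]]
```

Call:
{"fn": "arm_command", "kwargs": {"series": [[[0,-40,-22,0],[0,-40,-22,0],[0,-40,-22,0],[0,-40,-22,0],[0,-40,-22,0],[0,-40,-22,0],[0,-40,-22,0],[0,-40,-22,0],[0,-40,-22,0],[0,-40,-22,0]]], "jaw": 100, "force": 60}}

```text
t: 1.1
tcp_pos: [0.5067, 0.2591, 0.194]
tool_rot: [-0.415, 0.573, 0.415, 0.572]
force: [0.9, 0.8, -0.5]
finger_gap: 0.997
```

Call:
{"fn": "arm_command", "kwargs": {"series": [[[0,-44,-26,0],[0,-43,-27,0],[0,0,0,0],[0,0,0,0]]]}}

```text
t: 1.5
tcp_pos: [0.5711, 0.1835, 0.1936]
tool_rot: [-0.414, 0.573, 0.415, 0.573]
force: [-1.0, 0.0, 0.3]
finger_gap: 0.999
```

```bash
cat > look.py <<'E'
import sys
from h import *
s=status.sense();im=snapshot("wrist")[:,:,::-1].copy();cv2.imwrite("pics/%s.png"%sys.argv[1],im)
import pickle;pickle.dump(s,open("pics/%s.pkl"%sys.argv[1],"wb"))
print(s["t"],s["tcp_pos"],s["force"],s["finger_gap"]);print(R.from_quat(s["tool_rot"]).as_matrix().round(3))
E
python3 look.py w1
```

```text
1.5 [0.57108596 0.18352656 0.19358394] [-1.03381203  0.00164401  0.25798827] 0.9985850590036909
[[-0.002 -0.95   0.313]
 [ 0.     0.313  0.95 ]
 [-1.     0.002 -0.   ]]
```

View pics/w1.png

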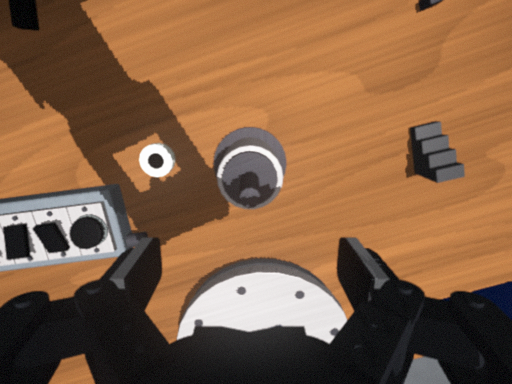

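Wrist view: stand ring at about (249,177), grip at about (250,188), centred between the fingers in image x, and the disc at (88,232). I'll compare these with the projections.

```bash
python3 - <<'E'
from h import *;import pickle
s=pickle.load(open("pics/w1.pkl","rb"))
print(proj("wrist",[[.572,.182,.148],[.572,.182,.088],[.5738,.1827,.08],[.583,-.0229,.05],s["tcp_pos"]],s))
im=cv2.imread("pics/w1.png")[120:240,190:310];cv2.imwrite("pics/c1.png",cv2.resize(im,None,fx=5,fy=5,interpolation=2))
E
```

```text
[[245.93318946 197.52887504]
 [246.58375157 178.87099061]
 [247.86810925 178.35527184]
 [ 83.97481554 232.54328893]
 [246.98060478 217.28964937]]
```

View pics/c1.png

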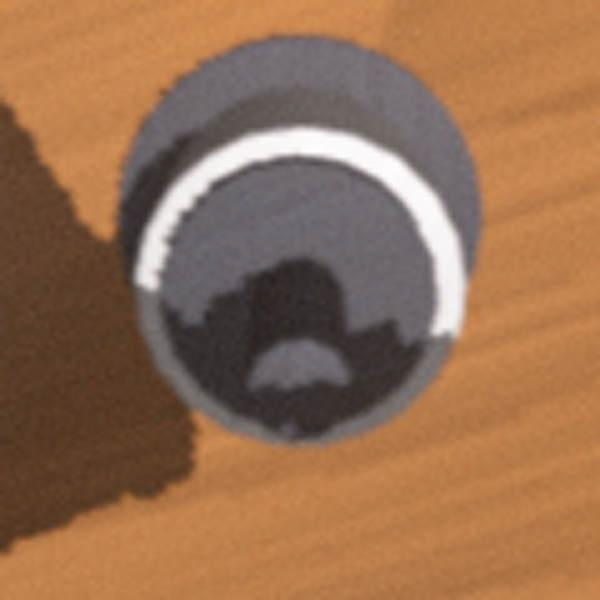

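Measured in the wrist view: grip top at (250,197.6) and ring at (250,177). That puts the stylus within 3 mm of my estimate, near (0.573,0.185). Descending to grasp.

Call:
{"fn": "arm_command", "kwargs": {"series": [[[0,-1.5,2,0],[30,0,0,0],[30,0,0,0],[20,0,0,0],[10,0,0,0],[0,0,0,0]]]}}

```text
t: 2.15
tcp_pos: [0.5714, 0.1872, 0.1031]
tool_rot: [-0.415, 0.573, 0.416, 0.571]
force: [-0.3, 0.3, -0.3]
finger_gap: 0.995
```

Call:
{"fn": "arm_command", "kwargs": {"series": [[[0,0,0,0],[0,0,0,0],[0,0,0,0],[0,0,0,0],[0,0,0,0],[0,0,0,0],[0,0,0,0],[0,0,0,0]]], "jaw": 0, "force": 60}}

```text
t: 2.95
tcp_pos: [0.5735, 0.1858, 0.1051]
tool_rot: [-0.416, 0.572, 0.415, 0.573]
force: [-1.2, -2.3, 6.0]
finger_gap: 0.166
```

Call:
{"fn": "arm_command", "kwargs": {"series": [[[-10,0,0,0],[-20,0,0,0],[-30,0,0,0],[-30,0,0,0],[0,0,0,0],[0,0,0,0],[0,0,0,0]]]}}

```text
t: 3.65
tcp_pos: [0.5716, 0.1861, 0.1927]
tool_rot: [-0.414, 0.573, 0.416, 0.571]
force: [-2.0, -1.5, -1.5]
finger_gap: 0.167
```

```bash
python3 look.py w2; python3 - <<'E'
from h import *
a=snapshot("side")[:,:,::-1];cv2.imwrite("pics/s2.png",a)
t=snapshot("top")[:,:,::-1];cv2.imwrite("pics/t2.png",t)
w=cv2.imread("pics/w2.png")
o=np.zeros((600,800,3),np.uint8)
o[:600,:400]=cv2.resize(a[60:240,200:320],(400,600),interpolation=2)
o[:300,400:]=cv2.resize(w,(400,300));o[300:,400:]=cv2.resize(t[110:230,100:260],(400,300),interpolation=2)
cv2.imwrite("pics/c2.png",o)
E
```

```text
3.65 [0.57156154 0.18613932 0.19268078] [-1.95901312 -1.48582276 -1.49165958] 0.16715605122906663
[[-0.004 -0.951  0.311]
 [-0.     0.311  0.951]
 [-1.     0.003 -0.001]]
```

View pics/c2.png

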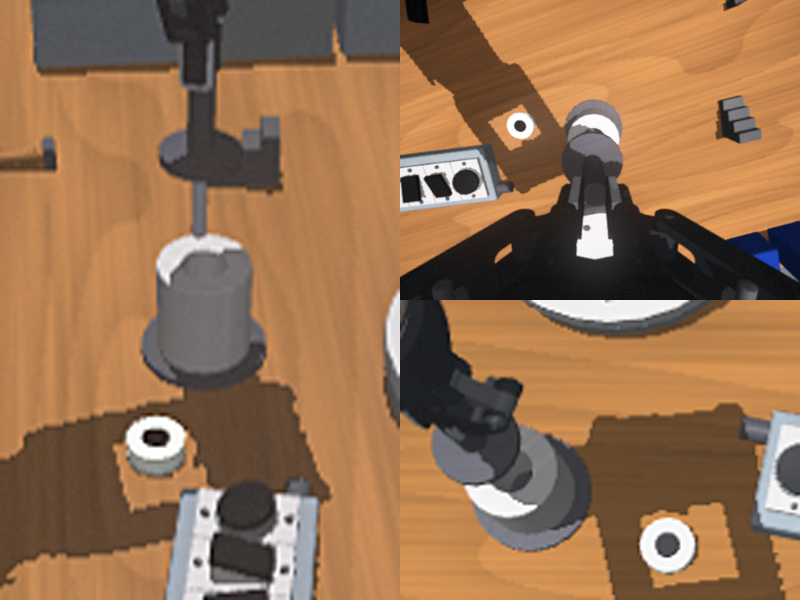

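The stylus is held upright and clear of the stand; in the side view the tip is at about (260,130) and the collar at (260,106).

```bash
python3 - <<'E'
from h import *;import pickle
s1=pickle.load(open("pics/w1.pkl","rb"))
print("side pred tip/collar",proj("side",[[.572,.186,.107],[.572,.186,.175]]))
print("disc wrist",atz("wrist",(88,232),.05,s1),"ring",atz("wrist",(250.2,177),.08,s1))
c=np.array([.583,-.0245]); a=np.array([.985,-.173])
print("press",c+.013*a)
E
```

```text
side pred tip/collar [[259.71968105 129.08823262]
 [259.84635426 104.6703974 ]]
disc wrist [ 0.58385383 -0.01814772  0.05      ] ring [0.57320079 0.18538416 0.08      ]
press [ 0.595805 -0.026749]
```

Call:
{"fn": "arm_command", "kwargs": {"series": [[[0,-7,-15,0],[0,-14,-30,0],[0,-18,-40,0],[0,-18,-40,0],[0,-17,-38,0],[0,-9,-20,0],[0,-5,-10,0],[0,0,0,0],[0,0,0,0]]]}}

```text
t: 4.7
tcp_pos: [0.5963, -0.024, 0.194]
tool_rot: [-0.415, 0.573, 0.416, 0.572]
force: [-0.3, 0.2, -2.8]
finger_gap: 0.167
```

Call:
{"fn": "arm_command", "kwargs": {"series": [[[15,0,0,0],[10,0,0,0],[5,0,0,0],[0,0,0,0],[0,0,0,0]]]}}

```text
t: 5.2
tcp_pos: [0.5969, -0.0241, 0.1644]
tool_rot: [-0.415, 0.572, 0.415, 0.572]
force: [0.8, -0.4, -0.9]
finger_gap: 0.164
```

```bash
python3 look.py w3; python3 - <<'E'
from h import *
a=snapshot("side")[:,:,::-1];cv2.imwrite("pics/s3.png",a)
t=snapshot("top")[:,:,::-1];cv2.imwrite("pics/t3.png",t)
w=cv2.imread("pics/w3.png")
o=np.zeros((600,800,3),np.uint8)
o[:600,:400]=cv2.resize(a[150:270,230:310],(400,600),interpolation=2)
o[:300,400:]=cv2.resize(w,(400,300));o[300:,400:]=cv2.resize(t[140:230,230:350],(400,300),interpolation=2)
cv2.imwrite("pics/c3.png",o)
E
```

```text
5.2 [ 0.59690875 -0.02409276  0.164421  ] [ 0.78823919 -0.36916884 -0.86982194] 0.16424591878454728
[[ 0.    -0.951  0.31 ]
 [ 0.     0.31   0.951]
 [-1.    -0.     0.   ]]
```

View pics/c3.png

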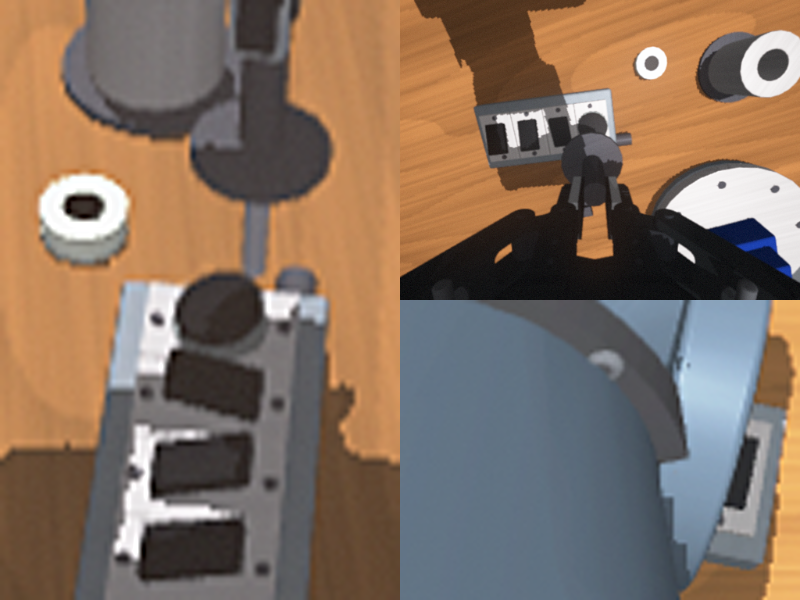

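Side view: tip at about (280.8,204), disc centre at about (274,212), and the tip still above it.

```bash
python3 - <<'E'
from h import *
print("pred tip",proj("side",[[.597,-.024,.0795]]))
print("tip",atz("side",(280.8,204.0),.0795)); d=atz("side",(274,212.2),.054);print("disc",d,"press",d[:2]+.013*np.array([.985,-.173]))
s=status.sense()
print("disc wrist",atz("wrist",((593-400)*1.28,124*1.28),.05,s))
E
```

```text
pred tip [[280.07574889 202.00027514]]
tip [ 0.59785275 -0.02975349  0.0795    ]
disc [ 0.58467724 -0.02801554  0.054     ] press [ 0.59748224 -0.03026454]
disc wrist [ 0.58107842 -0.02006752  0.05      ]
```

The tip is over the press point to within about 1 mm. Pressing now.

Call:
{"fn": "arm_command", "kwargs": {"series": [[[10,0,0,0],[7,0,0,0],[3,0,0,0],[2,0,0,0],[2,0,0,0],[0,0,0,0]]]}}

```text
t: 5.95
tcp_pos: [0.5969, -0.0246, 0.1403]
tool_rot: [-0.415, 0.572, 0.415, 0.573]
force: [0.7, 0.4, 0.3]
finger_gap: 0.165
```

Call:
{"fn": "arm_command", "kwargs": {"series": [[[2,0,0,0],[1,0,0,0],[0,0,0,0]]]}}

```text
t: 6.25
tcp_pos: [0.597, -0.0246, 0.1376]
tool_rot: [-0.415, 0.572, 0.415, 0.573]
force: [0.5, 0.9, 1.4]
finger_gap: 0.161
```

Call:
{"fn": "arm_command", "kwargs": {"series": [[[1,0,0,0],[1,0,0,0],[0,0,0,0]]]}}

```text
t: 6.55
tcp_pos: [0.5985, -0.0251, 0.1372]
tool_rot: [-0.416, 0.571, 0.414, 0.573]
force: [0.7, 0.1, 7.7]
finger_gap: 0.166
```

Call:
{"fn": "arm_command", "kwargs": {"series": [[[1,0,0,0],[1,0,0,0],[0,0,0,0],[0,0,0,0]]]}}

```text
t: 6.95
tcp_pos: [0.6001, -0.0255, 0.1368]
tool_rot: [-0.418, 0.57, 0.413, 0.574]
force: [0.3, 0.6, 14.7]
finger_gap: 0.166
```

Call:
{"fn": "arm_command", "kwargs": {"series": [[[-10,0,0,0],[-20,0,0,0],[-30,0,0,0],[0,0,0,0],[0,0,0,0]]]}}

```text
t: 7.45
tcp_pos: [0.5962, -0.0246, 0.1931]
tool_rot: [-0.415, 0.573, 0.415, 0.572]
force: [-0.1, 0.1, -2.0]
finger_gap: 0.168
```

```bash
python3 look.py w4; python3 - <<'E'
from h import *
a=snapshot("side")[:,:,::-1];cv2.imwrite("pics/s4.png",a)
w=cv2.imread("pics/w4.png")
o=np.zeros((600,800,3),np.uint8)
o[:600,:400]=cv2.resize(a[150:270,230:310],(400,600),interpolation=2)
o[:300,400:]=cv2.resize(w,(400,300))
cv2.imwrite("pics/c4.png",o)
E
```

```text
7.45 [ 0.59621188 -0.0245942   0.19311038] [-0.14680273  0.10860965 -2.00788226] 0.1676030004458121
[[-0.001 -0.951  0.311]
 [-0.     0.311  0.951]
 [-1.     0.001 -0.   ]]
```

View pics/c4.png

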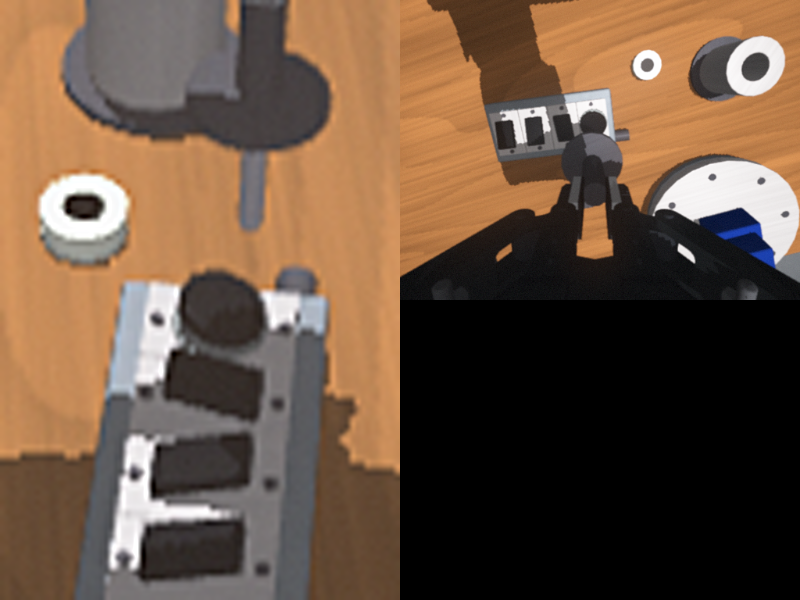

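The round rocker now tilts the other way, with its near end raised, and the force rose steeply against the stop (14.7 N). The three rectangular rockers look unchanged. Returning to the stand.

Call:
{"fn": "arm_command", "kwargs": {"series": [[[0,5,10,0],[0,9,20,0],[0,17,38,0],[0,18,40,0],[0,18,40,0],[0,14,30,0],[0,7,15,0],[0,0,0,0],[0,0,0,0],[0,0,0,0]]]}}

```text
t: 8.55
tcp_pos: [0.5732, 0.1847, 0.193]
tool_rot: [-0.415, 0.573, 0.415, 0.572]
force: [0.1, 0.7, -2.4]
finger_gap: 0.167
```

```bash
python3 look.py w5; python3 - <<'E'
from h import *
a=snapshot("side")[:,:,::-1];cv2.imwrite("pics/s5.png",a)
b=cv2.imread("pics/s2.png")
w=cv2.imread("pics/w5.png");w2=cv2.imread("pics/w2.png")
o=np.zeros((600,800,3),np.uint8)
f=lambda a:cv2.resize(a[90:170,235:285],(375,600),interpolation=2)
o[:,:375]=f(b);o[:,400:775]=f(a)
cv2.imwrite("pics/c5.png",o)
print(np.abs(w.astype(int)-w2)[100:260,180:330].mean())
E
```

```text
8.55 [0.57323594 0.18472205 0.19301095] [ 0.05071971  0.70628008 -2.35197979] 0.1666994634544127
[[-0.    -0.95   0.312]
 [-0.001  0.312  0.95 ]
 [-1.     0.    -0.001]]
5.423875
```

View pics/c5.png

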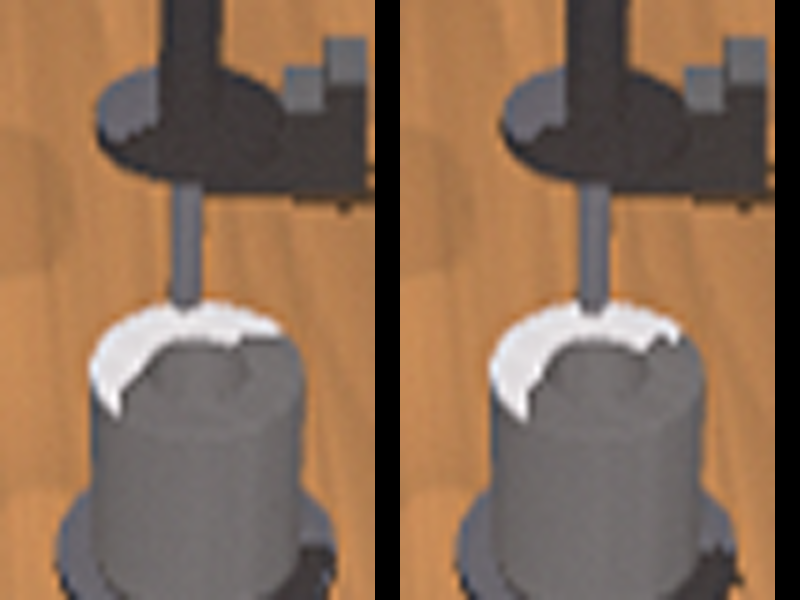

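The stylus hangs as it did just after I lifted it, over the mouth. Lowering.

Call:
{"fn": "arm_command", "kwargs": {"series": [[[15,0,0,0],[25,0,0,0],[25,0,0,0],[12,0,0,0],[6,0,0,0],[3,0,0,0],[1,0,0,0],[0,0,0,0]]]}}

```text
t: 9.45
tcp_pos: [0.5738, 0.1863, 0.1072]
tool_rot: [-0.415, 0.572, 0.415, 0.573]
force: [0.4, -0.8, -1.2]
finger_gap: 0.163
```

Call:
{"fn": "arm_command", "kwargs": {"series": [[[1,0,0,0],[1,0,0,0],[0,0,0,0],[0,0,0,0]]]}}

```text
t: 9.85
tcp_pos: [0.5736, 0.1862, 0.1051]
tool_rot: [-0.416, 0.572, 0.415, 0.573]
force: [-0.2, -0.4, 3.4]
finger_gap: 0.167
```

Call:
{"fn": "arm_command", "kwargs": {"series": [[[1,0,0,0],[0,0,0,0],[0,0,0,0]]]}}

```text
t: 10.15
tcp_pos: [0.5739, 0.1858, 0.105]
tool_rot: [-0.416, 0.572, 0.415, 0.573]
force: [-1.5, -2.2, 7.9]
finger_gap: 0.169
```

Collar seated, with contact force rising at the same height as at the grasp. Releasing, then retreating straight up.

Call:
{"fn": "arm_command", "kwargs": {"series": [[[0,0,0,0],[0,0,0,0],[0,0,0,0],[0,0,0,0],[0,0,0,0],[0,0,0,0],[0,0,0,0],[0,0,0,0]]], "jaw": 100}}

```text
t: 10.95
tcp_pos: [0.573, 0.1862, 0.1033]
tool_rot: [-0.415, 0.572, 0.415, 0.572]
force: [-0.3, -0.1, -0.4]
finger_gap: 1.001
```

Call:
{"fn": "arm_command", "kwargs": {"series": [[[-10,0,0,0],[-20,0,0,0],[-30,0,0,0],[-40,0,0,0],[-40,0,0,0],[-20,0,0,0],[0,0,0,0],[0,0,0,0]]]}}

```text
t: 11.75
tcp_pos: [0.5728, 0.1862, 0.2638]
tool_rot: [-0.415, 0.572, 0.415, 0.573]
force: [-0.4, -0.1, -0.5]
finger_gap: 0.994
```

```bash
python3 look.py w6; python3 - <<'E'
from h import *
a=snapshot("side")[:,:,::-1];cv2.imwrite("pics/s6.png",a)
b=cv2.imread("pics/side0.png")
w=cv2.imread("pics/w6.png")
o=np.zeros((600,800,3),np.uint8)
f=lambda a:cv2.resize(a[100:300,230:310],(240,600),interpolation=2)
o[:,:240]=f(b);o[:,250:490]=f(a);o[:232,490:]=cv2.resize(w,(310,232))
cv2.imwrite("pics/c6.png",o)
E
```

```text
11.75 [0.57276029 0.18618763 0.2637641 ] [-0.37079237 -0.06672836 -0.47465708] 0.9941691423536259
[[ 0.001 -0.951  0.311]
 [ 0.     0.311  0.951]
 [-1.    -0.001  0.   ]]
```

View pics/c6.png

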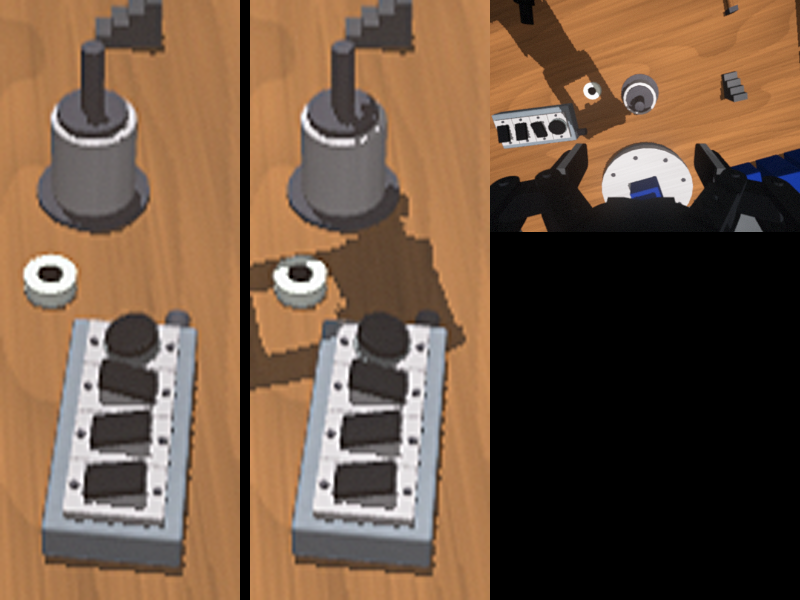

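The stylus is upright on its collar, the gripper is clear, and the rectangular rockers match the start. I'll check the disc tilt numerically by fitting its outline before and after.

```bash
python3 - <<'E'
from h import *
from scipy.optimize import minimize
yaw=-np.radians(10);a=np.array([np.cos(yaw),np.sin(yaw),0]);b=np.array([-np.sin(yaw),np.cos(yaw),0]);th=np.linspace(0,2*np.pi,60)
def poly(c,t): # top face of disc; far end down by t
    d=a*np.cos(t)-np.array([0,0,1])*np.sin(t)
    return proj("side",c+.019*(np.outer(np.cos(th),d)+np.outer(np.sin(th),b)))
for n in("side0","s6"):
    g=cv2.resize(cv2.imread(f"pics/{n}.png",0)[195:230,255:295],None,fx=8,fy=8,interpolation=cv2.INTER_CUBIC)
    m=(g<58).astype(np.uint8); res=[]
    for t in np.arange(-.45,.46,.15):
        best=0
        for dx in np.arange(-.004,.0041,.001):
            for dy in np.arange(-.006,.0061,.001):
                P=(poly(np.array([.5845+dx,-.028+dy,.054]),t)-[255,195]+.5)*8
                q=np.zeros_like(m);cv2.fillPoly(q,[P.astype(np.int32)],1)
                box=cv2.dilate(q,np.ones((25,25),np.uint8))
                best=max(best,(m&q).sum()/((m|q)&box).sum())
        res.append((round(t,2),round(best,3)))
    print(n,res)
E
```

```text
side0 [(np.float64(-0.45), np.float64(0.8)), (np.float64(-0.3), np.float64(0.869)), (np.float64(-0.15), np.float64(0.894)), (np.float64(-0.0), np.float64(0.856)), (np.float64(0.15), np.float64(0.808)), (np.float64(0.3), np.float64(0.757)), (np.float64(0.45), np.float64(0.707))]
s6 [(np.float64(-0.45), np.float64(0.716)), (np.float64(-0.3), np.float64(0.747)), (np.float64(-0.15), np.float64(0.785)), (np.float64(-0.0), np.float64(0.83)), (np.float64(0.15), np.float64(0.865)), (np.float64(0.3), np.float64(0.882)), (np.float64(0.45), np.float64(0.849))]
```

Fitted tilt: about −0.2 before and about +0.3 after, so the rocker is fully over, as the steep force rise also showed. Handing in.

```bash
python3 -c "
from station import ticket
print(ticket.sign_off())"
```

```text
the job is handed in; nothing more can be done
None
```

I took the stylus from its stand, pressed the round rocker's far end down with the tip, then hung the stylus back and let go. I handed the job in at about 12 s of the 42 s allowed; sign-off reports no verdict.

**Round rocker:** the press force rose to about 15 N with almost no further travel, which is what its stop should feel like. Fitting the disc's outline in the side camera gave a tilt of about +0.3 afterwards. The same fit gave roughly −0.15 to −0.3 for the known −0.3 start, so it is only good to about 0.1 rad.

**Stylus:** the collar met the stand at the same height as when I gripped it. The last picture shows it upright in the stand, with the gripper open and clear above.

**Rectangular rockers:** all three look the same as at the start in the side view.

**Disagreement:** the cameras differed by up to about 10 mm on the disc's position across the table. I used the side camera to compare tip and press point directly, and they agreed to about 1 mm.

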